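# Seat a board carrier in the soldering jig and lock it with its collar

## Task

Load the board carrier that lies on the sloping rest into the soldering jig: hook its tongue under the jig's lip with the carrier tilted, then rotate it down until it lies flat on the jig base with its notch round the stud. Then slide the steel collar down over the stud until it sits on the carrier, and let go. Do not shift the brown flux jar.

Things in the scene. Friction and masses are not known exactly. Their poses are not given: they have to be found in the camera images.
- jig: Soldering jig, fixed, rigid: dark steel base plate 195 x 120 x 12 mm with a lip at its -x end and a stud at its +x end. Origin: underside, on the centre line; base from x = -95 to 100 mm; z up. Base top face at z = 12 mm. Loaded, the carrier's origin is at about x = -75 to -72, y = 0 (3 mm play either way), z = 12 mm, axes parallel to the jig's.
- lip_edge (a point): Middle of the lower free edge of the jig's lip (jig frame -65, 0, 24 mm). The lip, 96 mm wide and 7 mm thick, overhangs 10 mm from a back wall (inner face x = -75 mm): the throat under it is 12 mm high, 10 mm deep and 76 mm wide between side cheeks 10 mm wide. The carrier's tongue goes in here towards the jig's -x.
- stud_top (a point): Centre of the top of the jig's upright steel stud (jig frame 63, 0, 62 mm): 20 mm in diameter, rising 50 mm above the base; the last 8 mm taper to 12 mm diameter.
- rest: Grey sheet-metal sloping rest, fixed: foot 150 x 110 mm, deck 90 mm wide rising at 28 degrees towards its +x, a low ledge at the low end against which the carrier's tongue lies. Origin: centre of the foot's underside, z up. Deck from x = -66, z = 18 mm to x = 66, z = 88 mm.
- carrier: Aluminium board carrier 150 x 100 x 8 mm, 0.25 to 0.5 kg, loose, at first on the rest, tilted 28 degrees, tongue low. Origin: underside, middle of the tongue's free edge; x from there along the carrier, z normal to the plate towards the handle. Plate x 22 to 150 mm, its boards 3 mm proud. Open notch at the far end, x 125 to 150 mm, 26 mm wide, y = 0, takes the stud.
- tongue_edge (a point): Middle of the free edge of the carrier's tongue, mid-thickness (carrier frame 0, 0, 2.5 mm). The tongue is 22 mm long (x 0 to 22), 70 mm wide, 5 mm thick, flush with the carrier's underside.
- handle (a point): Centre of the bar of the carrier's bridge handle (carrier frame 80, 0, 33 mm). The bar is 12 mm thick along carrier x (grip it across this, tool along the carrier's -z), 64 mm long along y, from z = 20 to 46 mm.
- collar: Plain steel collar (ring), outside diameter 54 mm, bore 23 mm, 30 mm high, 0.2 kg, loose, standing upright on the bench. Origin: centre of its underside, z along the bore. Seated on the carrier in the jig its underside is 20 mm above the bench.
- flux_jar: Brown jar with black cap, 42 mm diameter, 65 mm high, loose bystander. Origin: centre of its underside. Leave it where it stands.

How it is judged:
By the outcome, as a careful person would: the job done as asked, in the order asked, and still so for the second after the job is handed in, with the robot touching nothing.
It also fails if it takes over 67 s, if anything falls off the work surface, if the arm or the gripper's body presses on something with over 40 N, if the wrist force passes 120 N, or if a joint passes its speed limit or range.

## Robot

A 7-joint arm with a two-finger parallel gripper is mounted at the origin on a cart in front of the work surface, level with it; the furniture and walls round the work are solid. World frame = base frame: x ahead of the robot, y to its left, z up, the work surface at z = 0. Lengths are in m, angles in rad, forces in N, time in s.
With the tool pointing down it reaches from about 0.4 to 0.85 m from the base axis. Payload 4.5 kg.
Tool frame: the origin (TCP) lies at the very end of the fingers, on their centre line; the grasp point (between the pads) lies r.hold_point_z behind it (r.hold_point_z is the distance from the TCP to the grasp point, in m); z points along the fingers, y is the line along which they close (so a half turn about z gives the same grasp; the last joint's range is limited). The gripper opens to 85 mm and grips with 20 to 120 N. Pads are 22 mm wide; open, the fingers measure 114 mm over their backs; the gripper's body (76 mm by 85 mm) begins 54 mm behind the grasp point. The pads swing forward as they close: fully open they stand 13 mm farther back than shut.
Start: joints at [-1.097, 0.689, -0.195, 1.565, 0.157, 0.902, -0.215], TCP at [0.266, 0.566, 0.231] pointing down, gripper open.
Joint ranges: [-3.01, 3.01], [-0.46, 2.08], [-1.47, 1.51], [0.13, 2.56], [-1, 4.14], [0.04, 2.09], [-2.66, 2.66]. Speed limits (rad/s): [2.57, 2.57, 3.14, 3.14, 3.14, 3.14, 3.14].

## Interface

Orientations are given as a unit quaternion [w, x, y, z].
In Python, from station import r gives the robot as it stands.
- The arm moves only by the shell command python3 nudge.py 'ROWS' [FORCE]. ROWS is a JSON list that holds a single list of rows (three levels of brackets), with 1 to 20 rows, each of 5 numbers: the finger opening in m, then dx, dy, dz in m, then a turn about the tool's z in rad; each row shifts and turns the commanded pose from where the row before left it, along the tool's axes as they then stand; what a row does not reach is not made up. A row lasts 1/8 s, in which the tool goes at most 0.0625 m and 0.188 rad, less where a joint would pass 70% of its speed; a pose out of reach is approached as far as the arm can. The fingers move at their own pace and stop on an object; FORCE is the grip in N (left out, the last holds). Time passes only in rows, so rows that do not move let the fingers close. It prints the time, the measured TCP pose, the force, the opening and the grip force at its end. Input that does not fit is refused with a message, and nothing moves.
- r.observe(): the state, without advancing time (a new reading comes with each control period).
- r.grab_frame(name): name is "scene" or "side" or "wrist"; returns a dict with "img" (400x640x3 uint8, blue, green, red), "intrinsics" (3x3 intrinsics, pixels), "view" (4x4, takes a point from world to camera coordinates). Camera axes: x right, y down, z forward; pixel columns grow to the right and rows downward; lengths in m; the calibration is good to about 2 mm. The wrist camera is an equidistant fisheye: a pixel r from the principal point sees the ray r / f radians off the axis. A picture is of the moment at which its call begins. There is no depth.
- r.hand_in(): hands the job in; it is judged then, once.
The state is a dict: "t": time; "joints": joint angles; "qvel": joint speeds; "effort": joint torques, N m; "position": TCP position; "tcp_rot": TCP orientation; "ft_force": force on the tool from outside, world axes, zero at the start; "moment": the same for the moment, N m; "gripper_width": finger opening in m; "grip_force": force on a finger pad.
Only numpy, scipy, OpenCV 4.12 (cv2) and the standard library are available. Lean on these libraries where they do the work, as an engineer would, in place of code of your own. Each camera call takes 0.05 s, during which the arm holds its last target. There are 200 camera calls.

## Working session

There is one attempt and no reset: what is moved stays moved. The work goes in short steps, Python scripts to look and compute and a shell command to move; the robot and the scene stay as the last step left them, time stands still between calls to the robot, and variables do not carry over. Pictures are saved under pics/ and viewed, at most 10 in all, crops included, and the job is handed in when it is done.

```bash
ls; mkdir -p pics; python3 - <<'E'
from station import r
import cv2,numpy as np
print(r.hold_point_z, r.observe())
for n in ["scene","side"]:
    f=r.grab_frame(n); cv2.imwrite(f"pics/{n}0.png",f["img"]); np.savez(f"{n}0.npz",**{k:f[k] for k in("img","intrinsics","view")})
    print(n,f["intrinsics"],f["view"])
E
```

```text
nudge.py
pics
station.py
0.0187 {'t': 0.0, 'joints': array([-1.097165  ,  0.69000253, -0.1944888 ,  1.56635119,  0.15730976,
        0.9025154 , -0.21506248]), 'qvel': array([-7.61844551e-04, -1.06972107e-04,  9.94411564e-04,  5.02187770e-04,
        1.73897446e-03, -8.99734099e-05, -1.85032606e-04]), 'effort': array([-2.89671616e-04, -5.39610529e+01, -1.26689952e+00, -1.58542067e+01,
        9.00632789e-03,  9.52756964e-03,  1.89188978e-05]), 'position': array([0.2658985 , 0.56488912, 0.23046994]), 'tcp_rot': array([-1.26226448e-04,  2.18093826e-01,  9.75927351e-01, -9.34083608e-04]), 'ft_force': array([ 0.09513634, -0.52890061, -0.41733852]), 'moment': array([ 0.01472867, -0.01073394,  0.0757954 ]), 'grip_force': 0.0, 'gripper_width': 0.08504434079606807}
scene [[490.71987368   0.         321.94601623]
 [  0.         490.71987368 192.61064954]
 [  0.           0.           1.        ]] [[-0.60557252 -0.79570746  0.01147008  0.44957538]
 [-0.35461078  0.25691685 -0.89902443  0.22686152]
 [ 0.71241359 -0.5484919  -0.43774823  0.77094371]
 [ 0.          0.          0.          1.        ]]
side [[376.97425655   0.         316.50159959]
 [  0.         376.97425655 201.09684689]
 [  0.           0.           1.        ]] [[ 0.98024362 -0.19671916 -0.02059172 -0.50691701]
 [-0.09764143 -0.39073246 -0.91531104  0.17984156]
 [ 0.17201337  0.89923841 -0.40222094  0.64612361]
 [ 0.          0.          0.          1.        ]]
```

View pics/scene0.png

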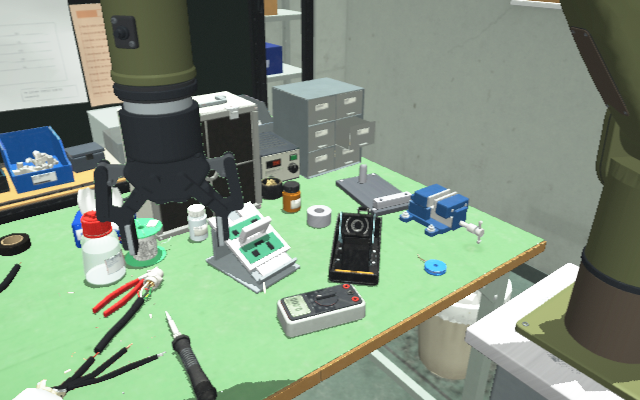

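View pics/side0.png

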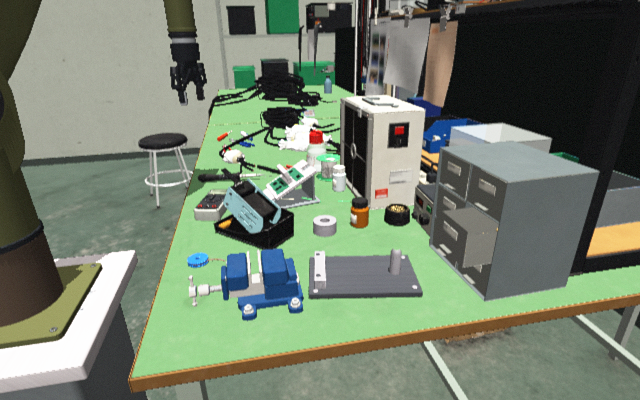

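The scene view shows the carrier on the rest at about (250,245), the collar at (319,216), the jar at (291,197) and the jig at (375,190). In the side view the jig is at (365,275), the collar at (324,225), the jar at (359,212) and the carrier at (292,183). I'll enlarge both.

```bash
python3 - <<'E'
import cv2
a=cv2.imread("pics/scene0.png")[150:300,200:420]; b=cv2.imread("pics/side0.png")[155:305,230:430]
def up(a,s,x0,y0,n):
    a=cv2.resize(a,None,fx=s,fy=s,interpolation=cv2.INTER_CUBIC)
    for k in range(0,a.shape[1],int(20*s)): cv2.putText(a,str(x0+round(k/s)),(k,8),0,.3,(0,0,255));cv2.line(a,(k,0),(k,a.shape[0]),(0,0,255) if 0 else (120,120,120),1)
    for k in range(0,a.shape[0],int(20*s)): cv2.putText(a,str(y0+round(k/s)),(0,k+8),0,.3,(0,0,255));cv2.line(a,(0,k),(a.shape[1],k),(120,120,120),1)
    cv2.imwrite(n,a)
up(a,3.6,200,150,"pics/sc1.png"); up(b,4,230,155,"pics/si1.png")
E
```

```text
(no output)
```

View pics/sc1.png

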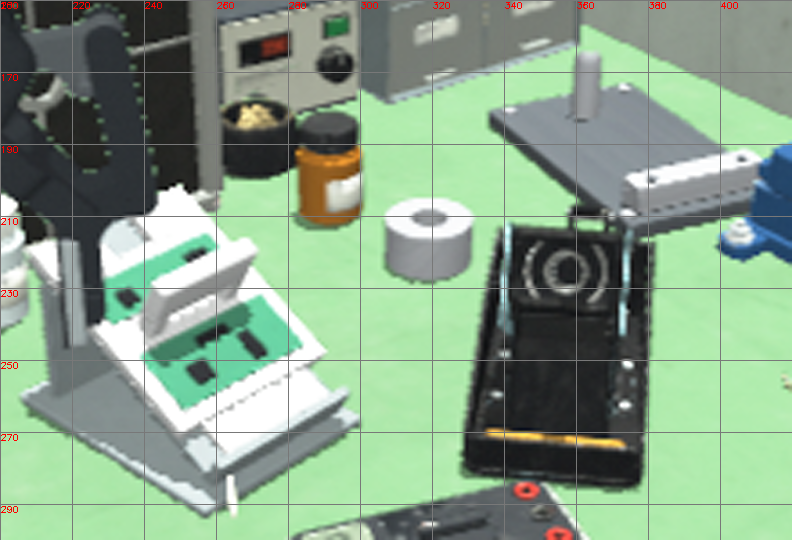

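View pics/si1.png

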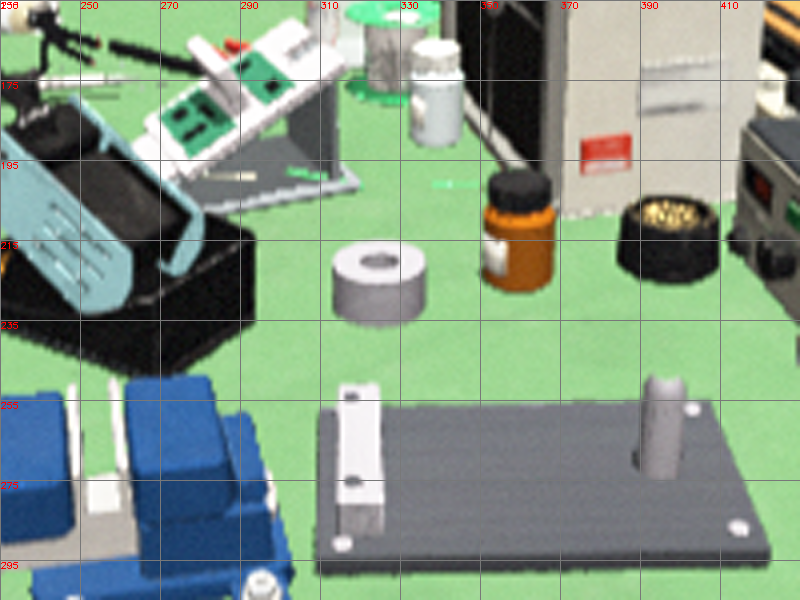

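The crops show the jig, collar, jar and carrier corners clearly, so I'll fit poses from corner pixels in both views.

```bash
cat > h.py <<'E'
import numpy as np
from scipy.optimize import least_squares
from scipy.spatial.transform import Rotation as R
C={n:np.load(f"{n}0.npz") for n in("scene","side")}
def proj(n,P):
    c=C[n];p=np.c_[P,np.ones(len(P))]@c["view"][:3].T@c["intrinsics"].T;return p[:,:2]/p[:,2:]
def pose(q,pitch=0):  # q=x,y,z,yaw
    return R.from_euler("ZY",[q[3],-pitch]),np.array(q[:3])
def fit(obs,q0,pitch=0,fixz=None):
    def res(p):
        q=np.array(p) if fixz is None else np.array([p[0],p[1],fixz,p[2]])
        Rm,t=pose(q,pitch);out=[]
        for n,P,uv in obs: out.append(proj(n,Rm.apply([np.array(P)/1000])+t)[0]-uv)
        return np.ravel(out)
    s=least_squares(res,q0,loss="soft_l1",f_scale=1.0)
    return s.x,np.round(res(s.x).reshape(-1,2),1)
def tri(a,b):
    f=lambda p:np.r_[proj("scene",p[None])[0]-a,proj("side",p[None])[0]-b]
    s=least_squares(f,[.5,.1,.05]);return s.x,np.round(s.fun,1)
E
cat > m.py <<'E'
from h import *
sc=lambda u,v:(200+u/3.6,150+v/3.6); si=lambda u,v:(230+u/4,155+v/4)
jig=[("side",(63,0,62),si(664,383)),("side",(-95,-60,0),si(318,573)),("side",(100,-60,0),si(768,567)),("side",(100,60,12),si(712,402)),("side",(-95,60,12),si(318,408)),("side",(-65,-48,31),si(383,503)),("side",(-65,48,31),si(379,385)),
("scene",(63,0,62),sc(588,55)),("scene",(100,60,12),sc(489,113)),("scene",(100,-60,12),sc(635,85)),("scene",(-65,48,31),sc(627,180)),("scene",(-65,-48,31),sc(748,152))]
np.set_printoptions(precision=4,suppress=True)
print("jig",*fit(jig,[.6,-.1,0],fixz=0))
for n,z,a,b in(("collar",.03,sc(428.5,218.5),si(379,262)),("jar",.065,sc(328,127),si(521,183))):
    print(n,*fit([("scene",(0,0,z*1000),a),("side",(0,0,z*1000),b)],[.6,.1,0],fixz=0), tri(a,b))
rest=[("scene",(-75,55,0),sc(210,515)),("scene",(-75,-55,0),sc(358,425)),("scene",(75,55,0),sc(20,395)),("side",(75,-55,0),si(360,182))]
print("rest",*fit(rest,[.5,.3,0],fixz=0))
car=[("scene",(22,-50,8),sc(325,352)),("scene",(22,50,8),sc(185,430)),("scene",(150,-50,8),sc(180,187)),("side",(150,50,8),si(293,20)),("side",(150,-50,8),si(343,68)),("scene",(80,0,46),sc(200,270))]
print("car",*fit(car,[.45,.3,.02,0],pitch=np.radians(28)))
E
python3 m.py
```

```text
jig [ 0.5894 -0.0522 -0.1969] [[ 0.3 -2.3]
 [-1.   1.2]
 [ 0.4  0.7]
 [-0.6 -1.3]
 [-0.1 -1. ]
 [-0.2 -0.8]
 [-0.3 -0.6]
 [ 1.  -2.8]
 [ 0.2 -2.4]
 [-0.7 -2.3]
 [-0.4 -2.5]
 [ 0.5 -2.3]]
collar [0.5649 0.143  0.    ] [[ 0.2 -1.6]
 [-0.3 -1.3]] (array([0.5655, 0.1434, 0.0262]), array([-0.1, -0.1, -0.1,  0.1]))
jar [0.6527 0.1571 0.    ] [[ 0.2 -2.6]
 [-0.3 -1.7]] (array([0.6534, 0.1579, 0.0593]), array([-0.2, -0.4, -0.2,  0.4]))
rest [0.5056 0.3469 0.1932] [[-1.   0.5]
 [ 1.5 -1.1]
 [-0.1  1.1]
 [ 0.5  1.4]]
car [0.4445 0.3296 0.0128 0.1939] [[ 0.2  0.4]
 [-0.8  1.1]
 [-0.3 -0.1]
 [-0.2  0.4]
 [ 0.8 -1.1]
 [ 2.1 -0.9]]
```

```bash
python3 nudge.py '[[[0.085,0,0,0,-0.158],[0.085,0,0,0,-0.158],[0.085,0,0,0,-0.158],[0.085,0,0,0,-0.16],[0.085,-0.03,-0.044,0.01,0],[0.085,-0.03,-0.044,0.01,0],[0.085,-0.03,-0.044,0.01,0],[0.085,-0.03,-0.044,0.01,0],[0.085,-0.03,-0.044,0.01,0],[0.085,-0.03,-0.044,0.01,0],[0.085,0,0,0,0],[0.085,0,0,0,0]]]'
cat >> h.py <<'E'
def wproj(f,P):
    p=np.c_[np.atleast_2d(P),np.ones(len(np.atleast_2d(P)))]@f["view"][:3].T
    th=np.arctan2(np.hypot(p[:,0],p[:,1]),p[:,2]);a=np.arctan2(p[:,1],p[:,0]);K=f["intrinsics"]
    return np.c_[K[0,2]+K[0,0]*th*np.cos(a),K[1,2]+K[1,1]*th*np.sin(a)]
def wray(f,uv,z):  # world point on plane z
    K=f["intrinsics"];d=(np.array(uv)-K[:2,2])/K[0,0];th=np.hypot(*d);c=np.r_[d/th*np.sin(th),np.cos(th)]
    V=f["view"];w=V[:3,:3].T@c;o=-V[:3,:3].T@V[:3,3];return o+w*(z-o[2])/w[2]
def grab(n,tag):
    import cv2
    from station import r
    f=r.grab_frame(n);np.savez(f"{tag}.npz",**{k:f[k] for k in("img","intrinsics","view")});cv2.imwrite(f"pics/{tag}.png",f["img"]);return f
E
python3 - <<'E'
from h import *
import cv2
f=grab("wrist","w1"); im=f["img"].copy()
print(f["intrinsics"],f["view"])
for q,pit,Ps in (([.589,-.052,0,-.197],0,[(63,0,62),(-65,-48,31),(-65,48,31),(100,60,12)]),([.4445,.3296,.0168,.194],.4887,[(22,50,8),(22,-50,8),(150,-50,8),(150,50,8),(80,32,46),(80,-32,46)]),([.565,.143,0,0],0,[(0,0,30)])):
    Rm,t=pose(q,pit)
    for p in wproj(f,Rm.apply(np.array(Ps)/1000)+t): cv2.drawMarker(im,tuple(int(v) for v in np.round(p)),(0,0,255),0,8)
cv2.imwrite("pics/w1m.png",cv2.resize(im,(800,500)))
E
```

```text
t: 1.6
position: [0.4932, 0.3415, 0.171]
tcp_rot: [-0.001, -0.097, 0.995, 0.0]
ft_force: [-1.1, 0.8, 0.5]
gripper_width: 0.085
grip_force: 0.0
[[309.70691629   0.         314.81709059]
 [  0.         309.70691629 196.69646246]
 [  0.           0.           1.        ]] [[-1.92522050e-01  9.81292602e-01  2.99454823e-04 -2.39641340e-01]
 [ 9.46327354e-01  1.85581385e-01  2.64620650e-01 -5.49042845e-01]
 [ 2.59614713e-01  5.12286924e-02 -9.64352540e-01  1.75642231e-01]
 [ 0.00000000e+00  0.00000000e+00  0.00000000e+00  1.00000000e+00]]
```

View pics/w1m.png

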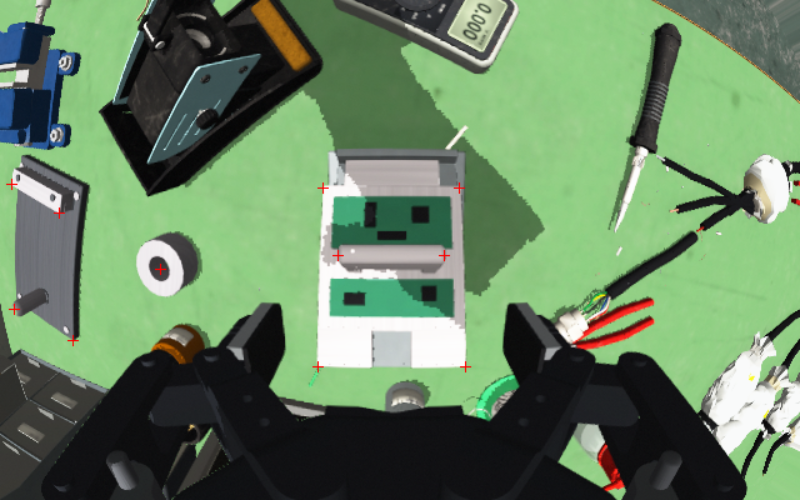

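The wrist view confirms every fitted pose within about 2 px: handle bar at about (392,254), collar at (160,268), stud top at (17,308). Next I'll go down and grip the bar by its ends, along the carrier's y, so the carrier can pivot in the pads.

```bash
python3 nudge.py '[[[0.085,-0.0034,-0.0022,0.03,0],[0.085,0,0,0.03,0],[0.085,0,0,0.03,0],[0.085,0,0,0.015,0],[0.085,0,0,0.002,0],[0.085,0,0,0,0],[0.05,0,0,0,0],[0.05,0,0,0,0],[0.05,0,0,0,0],[0.05,0,0,0,0],[0.05,0,0,0,0],[0.05,0,0,0,0]]]' 110
python3 - <<'E'
from h import *
grab("wrist","w2")
E
```

```text
t: 3.15
position: [0.498, 0.3405, 0.0662]
tcp_rot: [0.001, -0.097, 0.995, 0.001]
ft_force: [-0.8, -0.8, 8.0]
gripper_width: 0.0618
grip_force: 120.3
```

View pics/w2.png

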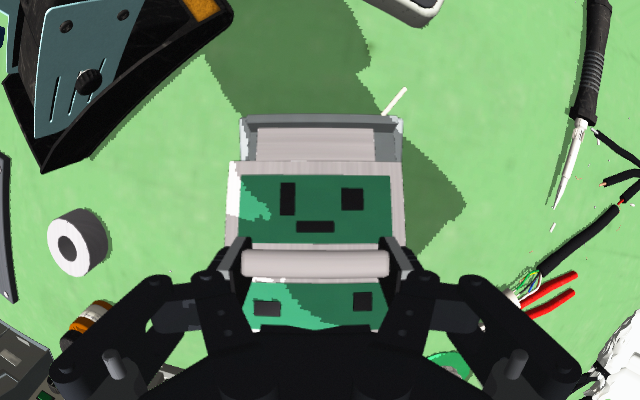

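Gripped at 62 mm across the bar ends. Now lift straight up and measure the tilt.

```bash
python3 nudge.py '[[[0.05,0,0,-0.02,0],[0.05,0,0,-0.05,0],[0.05,0,0,-0.05,0],[0.05,0,0,-0.02,0],[0.05,0,0,0,0.1],[0.05,0,-0.03,0,0.1],[0.05,0,-0.06,0,0.1],[0.05,0,-0.06,0,0.091],[0.05,0,-0.06,0,0],[0.05,0,-0.06,0,0],[0.05,0,-0.05,0,0],[0.05,0,0,0,0],[0.05,0,0,0,0]]]' 110
python3 - <<'E'
from h import *
import cv2
a=grab("scene","scA")["img"];b=grab("side","siA")["img"]
cv2.imwrite("pics/A.png",np.hstack([a[40:280,180:420],b[90:330,230:470]]).repeat(1,0))
from station import r
o=r.observe();print(o["position"],o["tcp_rot"],o["joints"],o["ft_force"])
p=o["position"]
for n in("scene","side"): print(proj(n,p[None]))
i=cv2.imread("pics/A.png");cv2.imwrite("pics/A.png",cv2.resize(i,(800,400),interpolation=cv2.INTER_CUBIC))
E
```

```text
t: 4.82
position: [0.4607, 0.024, 0.2047]
tcp_rot: [0.001, 0.098, 0.995, 0.001]
ft_force: [0.7, 0.8, -2.8]
gripper_width: 0.0617
grip_force: 120.9
[0.46084188 0.02512472 0.20457377] [5.10015062e-04 9.70392036e-02 9.95280211e-01 6.58778557e-04] [ 0.07264475  0.53922067 -0.34505784  2.06839518  0.31944721  0.58254382
  0.88062165] [ 0.52947376  0.71039056 -3.63816649]
[[397.2630642  136.42970596]]
[[280.07017243 165.86217744]]
```

View pics/A.png

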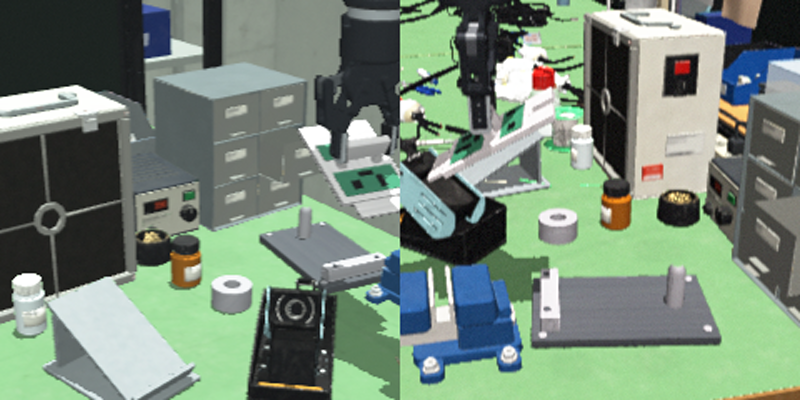

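The jig is clear and the carrier still hangs tilted. Next I'll move over the jig and measure the tilt there.

```bash
python3 nudge.py '[[[0.05,-0.04,-0.013,0,0],[0.05,-0.05,-0.018,0,0],[0.05,-0.04,-0.013,0,0],[0.05,-0.0163,-0.0066,0.01,0],[0.05,0,0,0.035,0],[0.05,0,0,0.035,0],[0.05,0,0,0.022,0],[0.05,0,0,0,0],[0.05,0,0,0,0]]]' 110
python3 - <<'E'
from h import *
import cv2
a=grab("scene","scB")["img"];b=grab("side","siB")["img"]
up=lambda i:cv2.resize(i,None,fx=4,fy=4,interpolation=cv2.INTER_CUBIC)
cv2.imwrite("pics/B.png",np.vstack([up(a[120:195,310:430]).repeat(1,0)[:, :480],up(b[215:285,290:410])]))
i=np.zeros((600,800,3),np.uint8)
A=cv2.resize(a[110:230,310:430],(400,400),interpolation=cv2.INTER_CUBIC);B=cv2.resize(b[190:310,300:420],(400,400),interpolation=cv2.INTER_CUBIC)
cv2.imwrite("pics/B.png",np.hstack([A,B]))
from station import r
o=r.observe();print(o["position"],o["tcp_rot"],o["ft_force"])
E
```

```text
t: 6.05
position: [0.5949, -0.0536, 0.1031]
tcp_rot: [0.001, 0.098, 0.995, 0.0]
ft_force: [1.0, -0.3, -2.3]
gripper_width: 0.0619
grip_force: 120.8
[ 0.59503656 -0.05419336  0.10356224] [1.27586480e-03 9.79440083e-02 9.95191079e-01 2.43392445e-04] [-0.26972377 -0.79453823 -3.55610036]
```

View pics/B.png

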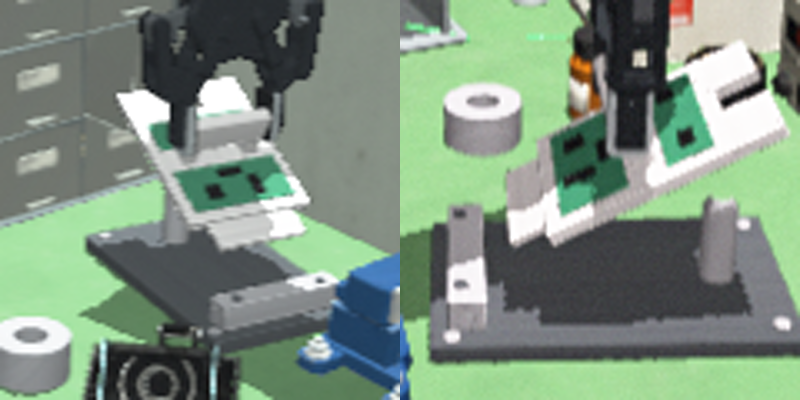

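The side crop shows the carrier above the base, tongue near (510,168)–(512,245), with the notch end well above the stud. I'll fit its pose with the tilt left free, and the jig's with z free for a like-for-like comparison.

```bash
cat > m2.py <<'E'
import io,contextlib
with contextlib.redirect_stdout(io.StringIO()):
    from m import *
s=120/400
sd=lambda u,v:(300+(u-400)*s,190+v*s); sn=lambda u,v:(310+u*s,110+v*s)
obs=[("side",(22,-50,0),sd(553,243)),("side",(150,-50,0),sd(788,135)),("side",(150,50,8),sd(747,42)),("side",(0,-35,0),sd(512,245)),("side",(0,35,5),sd(509,168)),
("scene",(0,35,0),sn(218,247)),("scene",(0,-35,0),sn(304,234)),("scene",(22,50,8),sn(180,215)),("scene",(22,-50,8),sn(309,198)),("scene",(150,50,8),sn(118,95))]
def res(p):
    Rm,t=pose(p[:4],p[4]);return np.ravel([proj(n,Rm.apply([np.array(P)/1000])+t)[0]-uv for n,P,uv in obs])
f=least_squares(res,[.54,-.04,.05,-.197,.49],loss="soft_l1")
print("car",f.x,np.degrees(f.x[4]));print(np.round(res(f.x).reshape(-1,2),1).tolist())
q,_=fit(jig,[.59,-.05,0,-.2]);print("jig",q)
Rm,t=pose(q);print("carrier origin in jig",Rm.inv().apply(f.x[:3]-t)*1e3)
TCP=np.array([.5950,-.0540,.1034]);print("tcp-origin in carrier-yaw frame",R.from_euler("Z",f.x[3]).inv().apply(TCP-f.x[:3])*1e3)
E
python3 m2.py
```

```text
car [ 0.5416 -0.0408  0.055  -0.2342  0.4823] 27.63478781998004
[[-0.5, 0.0], [0.7, 1.0], [-0.1, -0.6], [0.1, -0.4], [-0.4, 0.2], [-0.7, 0.2], [-0.8, -0.6], [2.1, 1.5], [0.1, 0.1], [-0.1, -1.9]]
jig [ 0.59   -0.0499 -0.0043 -0.2037]
carrier origin in jig [-49.2443  -0.9196  59.2951]
tcp-origin in carrier-yaw frame [54.9874 -0.4372 48.4364]
```

```bash
python3 nudge.py '[[[0.05,0,0,0.015,0],[0.05,0,0,0.015,0],[0.05,0,0,0.006,0],[0.05,0,0,0,0],[0.05,0,0,0,0]]]' 110
python3 - <<'E'
from h import *
import cv2
f=grab("wrist","w3");a=f["img"]
for z in (.0,):
    pass
from station import r
o=r.observe();print(o["position"],o["tcp_rot"],o["ft_force"])
Rm,t=pose([.5894,-.0522,0,-.197])
print(wproj(f,Rm.apply(np.array([(-65,-48,31),(-65,48,31),(-65,0,24),(-95,60,12),(-95,-60,12)])/1000)+t))
i=cv2.resize(a[20:220,180:460],None,fx=2.85,fy=2.85,interpolation=cv2.INTER_CUBIC)
cv2.imwrite("pics/w3c.png",i);print(i.shape)
E
```

```text
t: 6.78
position: [0.5942, -0.0546, 0.0664]
tcp_rot: [0.0, 0.098, 0.995, 0.0]
ft_force: [0.4, -0.0, -2.5]
gripper_width: 0.0619
grip_force: 120.9
[ 0.59429124 -0.05463543  0.06661651] [4.23485615e-04 9.82251500e-02 9.95164119e-01 1.32597876e-04] [ 0.35540659  0.04799875 -2.64245053]
[[235.68818704 109.22857336]
 [400.08657133 109.53262756]
 [317.98992758 107.53109561]
 [410.27591946  65.6105939 ]
 [224.80519313  65.14586438]]
(570, 798, 3)
```

View pics/w3c.png

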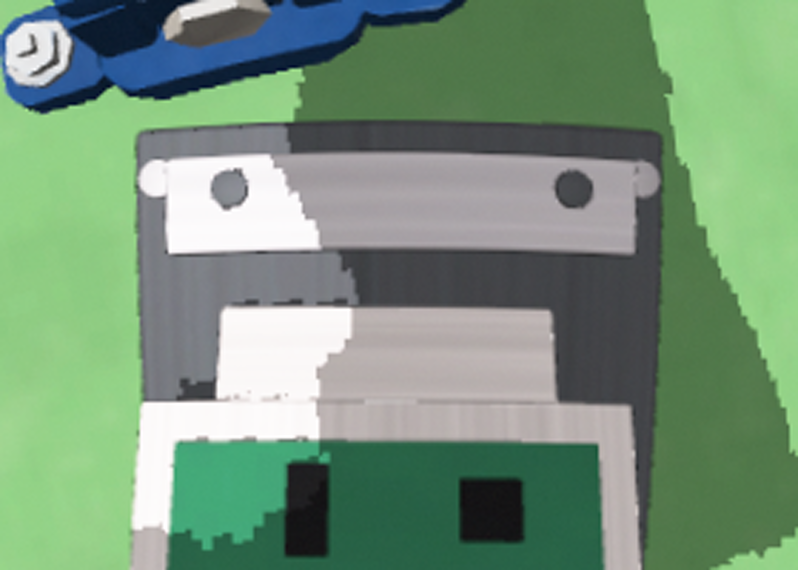

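The wrist crop shows the lip's front edge at columns 168–635 (centre about 401) and the tongue's edge at 218–553 (centre about 385). They are parallel, and the carrier must go 3.2 mm towards the jig's +y. I'll shift it and lower to contact.

```bash
python3 nudge.py '[[[0.05,0,0.0032,0.003,0],[0.05,0,0,0.001,0],[0.05,0,0,0.001,0],[0.05,0,0,0,0]]]' 110; python3 nudge.py '[[[0.05,0,0,0.001,0],[0.05,0,0,0,0]]]' 110;python3 nudge.py '[[[0.05,0,0,0.001,0],[0.05,0,0,0,0]]]' 110
```

```text
t: 7.32
position: [0.5945, -0.0517, 0.0612]
tcp_rot: [-0.0, 0.098, 0.995, -0.0]
ft_force: [0.9, 0.8, -2.7]
gripper_width: 0.062
grip_force: 120.9
t: 7.58
position: [0.5945, -0.0516, 0.0602]
tcp_rot: [-0.0, 0.098, 0.995, 0.0]
ft_force: [-0.7, 0.0, -2.8]
gripper_width: 0.0622
grip_force: 120.9
t: 7.82
position: [0.5949, -0.0517, 0.0596]
tcp_rot: [0.0, 0.098, 0.995, -0.0]
ft_force: [0.6, 0.1, 0.5]
gripper_width: 0.0619
grip_force: 121.3
```

```bash
python3 nudge.py '[[[0.05,0,0,-0.0007,0],[0.05,0.005,0,0,0],[0.05,0.005,0,0,0],[0.05,0.004,0,0,0],[0.05,0,0,0,0]]]' 110;python3 nudge.py '[[[0.05,0.002,0,0,0],[0.05,0.002,0,0,0],[0.05,0,0,0,0]]]' 110;python3 nudge.py '[[[0.05,0.0015,0,0,0],[0.05,0.0,0,0,0]]]' 110
```

```text
t: 8.45
position: [0.58, -0.0487, 0.0599]
tcp_rot: [-0.001, 0.098, 0.995, -0.0]
ft_force: [0.2, -0.2, -2.1]
gripper_width: 0.0617
grip_force: 121.0
t: 8.82
position: [0.5766, -0.048, 0.0599]
tcp_rot: [-0.0, 0.098, 0.995, 0.0]
ft_force: [0.0, -0.2, -3.0]
gripper_width: 0.0616
grip_force: 121.0
t: 9.07
position: [0.5752, -0.0477, 0.0599]
tcp_rot: [-0.0, 0.098, 0.995, 0.0]
ft_force: [-0.5, 0.8, -3.0]
gripper_width: 0.0617
grip_force: 121.0
```

```bash
for i in 1 2 3; do python3 nudge.py '[[[0.05,0.001,0,0,0],[0.05,0.0,0,0,0]]]' 110 | sed -n '2p;4p'; done
python3 - <<'E'
from h import *
import cv2
f=grab("wrist","w4");a=f["img"]; g=grab("side","siC")
# columns profile: find lip front edge and tongue in wrist picture
gray=cv2.cvtColor(a,cv2.COLOR_BGR2GRAY)
for c in (300,330,360): print(c,gray[60:180,c].tolist())
E
```

```text
position: [0.5743, -0.0475, 0.06]
ft_force: [-0.2, -0.7, -2.7]
position: [0.5738, -0.0474, 0.0601]
ft_force: [1.4, -0.7, -2.1]
position: [0.5734, -0.0473, 0.0603]
ft_force: [2.3, -1.2, -1.8]
300 [33, 33, 35, 43, 78, 97, 99, 101, 101, 101, 102, 101, 102, 102, 103, 103, 103, 103, 103, 102, 103, 103, 103, 103, 103, 103, 104, 104, 104, 102, 103, 102, 103, 102, 103, 57, 56, 61, 64, 64, 65, 65, 64, 65, 64, 64, 65, 64, 66, 63, 91, 146, 168, 167, 165, 162, 160, 158, 157, 157, 157, 156, 157, 160, 163, 164, 183, 243, 243, 242, 241, 239, 242, 249, 250, 250, 250, 251, 251, 250, 249, 249, 249, 249, 247, 234, 176, 245, 221, 176, 176, 176, 176, 175, 176, 177, 178, 179, 182, 179, 157, 159, 183, 179, 179, 179, 179, 179, 178, 179, 179, 180, 179, 172, 139, 92, 79, 77, 77, 78]
330 [103, 104, 103, 103, 104, 103, 104, 102, 103, 102, 102, 103, 103, 103, 103, 103, 103, 101, 101, 101, 102, 103, 103, 103, 102, 103, 103, 103, 104, 104, 104, 105, 107, 106, 107, 63, 61, 67, 71, 70, 71, 70, 70, 71, 70, 70, 71, 71, 72, 72, 94, 146, 171, 167, 165, 164, 162, 159, 160, 159, 159, 160, 160, 162, 164, 165, 169, 167, 166, 165, 163, 163, 162, 163, 165, 164, 166, 168, 166, 164, 163, 161, 159, 160, 156, 135, 110, 171, 179, 179, 178, 177, 177, 175, 177, 176, 179, 179, 184, 181, 163, 163, 182, 180, 179, 179, 179, 179, 180, 180, 179, 181, 179, 180, 176, 98, 77, 78, 78, 77]
360 [102, 102, 103, 101, 104, 102, 102, 102, 102, 103, 103, 102, 103, 103, 102, 103, 103, 103, 103, 105, 102, 103, 103, 103, 104, 103, 104, 103, 102, 103, 103, 103, 102, 103, 95, 74, 57, 64, 70, 70, 71, 70, 70, 70, 71, 70, 70, 70, 70, 70, 64, 126, 163, 173, 168, 166, 164, 163, 163, 163, 161, 162, 163, 163, 165, 167, 168, 169, 168, 168, 165, 164, 164, 164, 164, 165, 166, 168, 168, 166, 163, 164, 163, 164, 163, 141, 144, 169, 184, 184, 182, 180, 178, 178, 179, 177, 178, 180, 184, 185, 170, 156, 187, 184, 183, 183, 183, 183, 183, 184, 184, 182, 184, 184, 184, 112, 75, 77, 77, 77]
```

The tongue is in under the lip and touching. Next I'll ease the grip so the carrier can pivot in the pads, and follow the arc down about the tongue edge.

```bash
python3 nudge.py '[[[0.05,-0.001,0,0.0004,0],[0.05,0,0,0,0]]]' 40; python3 nudge.py '[[[0.05,-0.0024,0,0.0020,0],[0.05,-0.0023,0,0.0020,0],[0.05,0,0,0,0]]]' 40;  python3 nudge.py '[[[0.05,-0.0022,0,0.0021,0],[0.05,-0.0022,0,0.0021,0],[0.05,0,0,0,0]]]' 40
python3 - <<'E'
from h import *
import cv2
f=grab("side","siD")
E
```

```text
t: 10.18
position: [0.5738, -0.0474, 0.0598]
tcp_rot: [0.0, 0.098, 0.995, 0.0]
ft_force: [2.1, -0.6, -0.2]
gripper_width: 0.0617
grip_force: 121.2
t: 10.55
position: [0.5777, -0.0482, 0.0563]
tcp_rot: [-0.0, 0.098, 0.995, -0.0]
ft_force: [0.5, -0.2, 8.2]
gripper_width: 0.0624
grip_force: 122.7
t: 10.92
position: [0.5814, -0.049, 0.0525]
tcp_rot: [-0.001, 0.098, 0.995, -0.0]
ft_force: [-0.5, 0.5, 15.0]
gripper_width: 0.0614
grip_force: 124.6
```

```bash
python3 nudge.py '[[[0.058,0,0,0,0],[0.058,0,0,0,0]]]' 40
```

```text
t: 11.22
position: [0.5813, -0.0489, 0.0526]
tcp_rot: [-0.001, 0.098, 0.995, -0.0]
ft_force: [-0.9, -0.2, 13.2]
gripper_width: 0.0618
grip_force: 124.5
```
Lowered 7.5 mm with only 13–15 N of resistance, so the carrier is pivoting in the pads. I'll continue the arc.

```bash
python3 nudge.py '[[[0.05,-0.0020,0,0.0023,0],[0.05,-0.0020,0,0.0022,0],[0.05,-0.0018,0,0.0024,0],[0.05,-0.0018,0,0.0024,0],[0.05,0,0,0,0]]]' 40 | sed -n 2,4p; python3 nudge.py '[[[0.05,-0.0017,0,0.0025,0],[0.05,-0.0016,0,0.0025,0],[0.05,-0.0015,0,0.0026,0],[0.05,-0.0014,0,0.0027,0],[0.05,0,0,0,0]]]' 40
python3 - <<'E'
from h import *
grab("side","siE");grab("scene","scE")
E
```

```text
position: [0.59, -0.0507, 0.0429]
tcp_rot: [0.0, 0.098, 0.995, -0.0]
ft_force: [0.8, -1.2, 7.3]
t: 12.48
position: [0.5965, -0.052, 0.0329]
tcp_rot: [0.001, 0.098, 0.995, -0.0]
ft_force: [1.5, -1.4, 10.5]
gripper_width: 0.0618
grip_force: 129.5
```

```bash
python3 nudge.py '[[[0.05,-0.0012,0,0.0027,0],[0.05,-0.0010,0,0.0025,0],[0.05,0,0,0,0]]]' 40 | sed -n 2,4p; for i in 1 2 3; do python3 nudge.py '[[[0.05,0,0,0.001,0],[0.05,0,0,0,0]]]' 40| sed -n '2p;4p'; done
```

```text
position: [0.5992, -0.0523, 0.0279]
tcp_rot: [0.001, 0.098, 0.995, -0.0]
ft_force: [2.6, -0.3, 9.5]
position: [0.5997, -0.0525, 0.0268]
ft_force: [3.3, -2.0, 7.7]
position: [0.6, -0.0525, 0.0262]
ft_force: [3.7, -2.0, 10.7]
position: [0.6002, -0.0526, 0.0256]
ft_force: [3.9, -1.6, 14.0]
```

```bash
for i in 1 2 3; do python3 nudge.py '[[[0.05,0,0,0.001,0],[0.05,0,0,0,0]]]' 40| sed -n '2p;4p'; done
python3 - <<'E'
from h import *
import cv2
a=grab("side","siF")["img"];b=grab("scene","scF")["img"]
Rj,t=pose([.59,-.0499,-.0043,-.2037])
# predicted pixels of near plate edge (top/bottom) if seated flat at x=-73.5
for P in [(22,-50,0),(22,-50,8),(150,-50,0),(150,-50,8),(150,50,8),(90,-50,0),(90,-50,8)]:
    p=proj("side",Rj.apply([np.array(P)/1000+np.array([-.0735,0,.012])])+t)[0];u,v=np.round(p).astype(int)
    print(P,np.round(p,1),cv2.cvtColor(a,cv2.COLOR_BGR2GRAY)[v-8:v+9,u-2].tolist())
E
```

```text
position: [0.6005, -0.0526, 0.0251]
ft_force: [3.7, -1.8, 16.4]
position: [0.6007, -0.0525, 0.0239]
ft_force: [2.9, -1.6, 14.8]
position: [0.6008, -0.0525, 0.024]
ft_force: [-0.3, -2.2, 22.6]
(22, -50, 0) [333.4 290.7] [191, 141, 128, 123, 132, 130, 128, 125, 126, 123, 114, 87, 75, 69, 66, 118, 178]
(22, -50, 8) [333.4 286.9] [254, 254, 255, 255, 191, 141, 128, 123, 132, 130, 128, 125, 126, 123, 114, 87, 75]
(150, -50, 0) [407.3 289.8] [255, 255, 255, 240, 198, 190, 172, 129, 123, 120, 109, 76, 69, 68, 84, 153, 200]
(150, -50, 8) [407.7 285.9] [146, 173, 212, 254, 255, 255, 255, 242, 198, 188, 172, 124, 124, 124, 106, 75, 71]
(150, 50, 8) [396.7 255. ] [201, 200, 211, 210, 209, 200, 186, 169, 158, 156, 156, 160, 162, 162, 158, 159, 163]
(90, -50, 0) [372.6 290.2] [184, 186, 190, 186, 173, 171, 146, 107, 121, 126, 118, 94, 70, 65, 67, 70, 144]
(90, -50, 8) [372.8 286.4] [130, 154, 181, 184, 184, 186, 190, 186, 173, 171, 146, 107, 121, 126, 118, 94, 70]
```

z has stopped at .024 with the force rising to 23 N, and the plate edge sits at its seated pixel rows at both ends, so it lies flat. Releasing and retreating.

```bash
python3 nudge.py '[[[0.05,0,0,-0.002,0],[0.085,0,0,0,0],[0.085,0,0,0,0],[0.085,0,0,0,0],[0.085,0,0,-0.01,0],[0.085,0,0,-0.04,0],[0.085,0,0,-0.05,0],[0.085,0,0,-0.05,0],[0.085,-0.01,0,0,0],[0.085,0,0,0,0],[0.085,0,0,0,0]]]'
python3 - <<'E'
from h import *
import cv2
f=grab("wrist","w5");a=f["img"];b=grab("side","siG")["img"];c=grab("scene","scG")["img"]
A=cv2.resize(a[40:340,130:510],(760,600),interpolation=cv2.INTER_CUBIC)
S=cv2.resize(b[230:300,300:430],(390,210),interpolation=cv2.INTER_CUBIC)
A[390:,185:575]=S
cv2.imwrite("pics/w5c.png",A)
Rj,t=pose([.59,-.0499,0,-.2037])
print(wproj(f,np.r_[Rj.apply([(.063,0,.062),(-.065,.048,.031),(-.065,-.048,.031)])+t,[[.565,.143,.03]]]))
E
```

```text
t: 15.92
position: [0.6065, -0.0543, 0.1712]
tcp_rot: [-0.002, 0.098, 0.995, -0.0]
ft_force: [0.1, 0.1, -0.7]
gripper_width: 0.0851
grip_force: 0.0
[[316.11352842 243.61575306]
 [369.66827857  98.52126085]
 [264.35306142  97.6683353 ]
 [496.32641269 111.28146595]]
```

View pics/w5c.png

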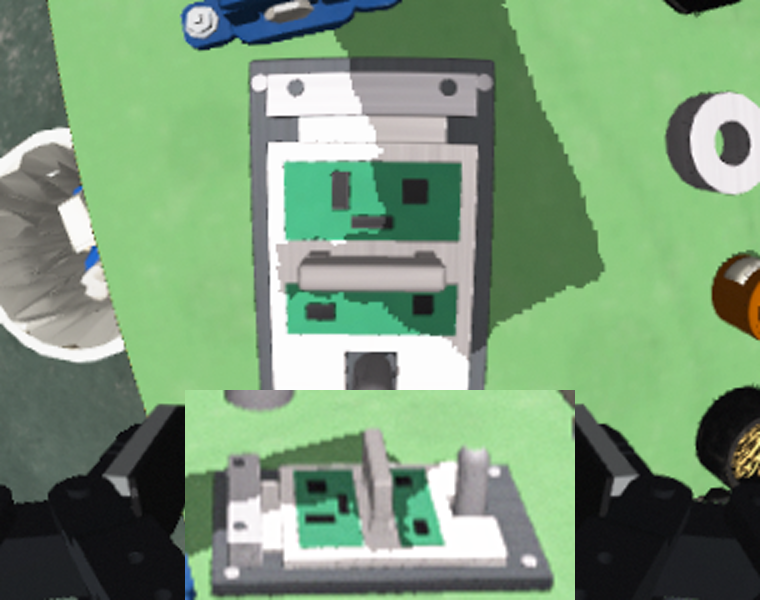

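The carrier lies flat with its tongue under the lip and the stud in the notch. The collar is at about (735,143) in the crop. Next I'll hover over the collar and measure it, and the jig, with the wrist camera so the calibration error cancels.

```bash
python3 nudge.py '[[[0.085,0.015,0.03,0,0],[0.085,0.02,0.05,0,0],[0.085,0.02,0.05,0,0],[0.085,0.015,0.035,0.01,0],[0.085,0.0094,0.0205,0.03,0],[0.085,0,0,0,0],[0.085,0,0,0,0],[0.085,0,0,0,0]]]'
cat > m3.py <<'E'
from h import *
import cv2
from station import r
np.set_printoptions(precision=4,suppress=True)
W={n:dict(np.load(n+".npz")) for n in("w3","w5")}
obs=[("w3",(-65,-48,31),(238.9,108.4)),("w3",(-65,48,31),(402.8,108.4)),("w3",(-95,-60,12),(228.4,66.3)),("w3",(-95,60,12),(411.9,66.3)),
("w5",(-65,-48,31),(263.5,97.5)),("w5",(-65,48,31),(368,97.5)),("w5",(-95,-60,12),(255,70)),("w5",(-95,60,12),(377,71))]
def res(q):
    Rm,t=pose([q[0],q[1],0,q[2]]);return np.ravel([wproj(W[n],Rm.apply(np.array(P)/1000)+t)[0]-uv for n,P,uv in obs])
s=least_squares(res,[.59,-.05,-.2],loss="soft_l1");Rm,t=pose([*s.x[:2],0,s.x[2]])
print("jig",s.x,res(s.x).reshape(-1,2).round(1).tolist(),"stud",Rm.apply([.063,0,.062])+t)
# stud blob in w5
f=W["w5"];print("stud pred px",wproj(f,Rm.apply([.063,0,.062])+t))
f=grab("wrist","w6");print(r.observe()["position"])
g=cv2.cvtColor(f["img"],cv2.COLOR_BGR2HSV);p=wproj(f,[.565,.143,.03])[0];print("collar pred",p)
m=((g[...,1]<40)&(g[...,2]>200)).astype(np.uint8)
n,l,st,ce=cv2.connectedComponentsWithStats(m)
for i in range(1,n):
    if st[i,4]>200 and np.hypot(*(ce[i]-p))<60:
        c=max(cv2.findContours((l==i).astype(np.uint8),0,1)[0],key=len);e=cv2.fitEllipse(c);print(st[i],e,"world",wray(f,e[0],.03))
E
python3 m3.py
```

```text
t: 17.08
position: [0.5674, 0.1414, 0.1335]
tcp_rot: [0.001, 0.1, 0.995, -0.0]
ft_force: [-0.5, 0.6, 0.5]
gripper_width: 0.0849
grip_force: 0.0
jig [ 0.5898 -0.0503 -0.1955] [[-0.2, 0.8], [0.2, 1.2], [-1.0, -1.2], [0.9, -0.6], [-0.2, 0.5], [0.6, 0.4], [-0.8, -0.5], [0.4, -1.6]] stud [ 0.6516 -0.0626  0.062 ]
stud pred px [[316.1711 243.4777]]
[0.5673 0.1416 0.1335]
collar pred [316.7322 191.6561]
[287 202  42  21 433] ((306.95550537109375, 212.4558868408203), (14.395631790161133, 38.7647590637207), 110.6153335571289) world [0.5811 0.1314 0.03  ]
```

```bash
python3 - <<'E'
from h import *
import cv2
f=dict(np.load("w6.npz"));im=f["img"];g=cv2.cvtColor(im,cv2.COLOR_BGR2HSV)
for rr in (160,170,180,190,200,212,225): print(rr,[f"{g[rr,c,1]}/{g[rr,c,2]}" for c in range(265,370,5)])
E
```

```text
160 ['88/209', '88/208', '90/208', '96/175', '88/209', '86/210', '88/209', '49/84', '11/69', '5/99', '11/119', '9/111', '10/76', '11/68', '96/119', '94/119', '93/118', '91/120', '95/121', '94/120', '93/118']
170 ['95/118', '96/119', '102/118', '98/117', '99/119', '74/96', '9/162', '8/166', '11/167', '8/167', '10/161', '8/169', '8/168', '8/170', '8/168', '7/73', '91/118', '96/119', '96/120', '96/119', '90/119']
180 ['96/119', '96/119', '97/118', '94/119', '79/113', '8/160', '11/163', '11/163', '11/161', '90/119', '93/118', '97/118', '4/143', '8/165', '8/159', '8/158', '9/144', '97/118', '97/118', '96/119', '98/120']
190 ['96/120', '99/119', '97/118', '100/125', '10/152', '7/215', '8/159', '11/158', '71/94', '94/119', '96/120', '96/119', '98/120', '10/106', '10/158', '8/156', '8/155', '99/119', '104/118', '96/119', '95/118']
200 ['91/205', '90/205', '88/208', '84/207', '69/167', '8/156', '10/158', '10/159', '10/103', '11/71', '11/70', '7/71', '12/66', '8/163', '8/158', '8/158', '8/152', '99/118', '99/119', '95/118', '98/114']
212 ['92/207', '93/201', '90/204', '91/208', '90/206', '93/209', '4/245', '3/246', '2/247', '2/248', '3/248', '8/155', '11/163', '10/157', '10/157', '85/162', '99/113', '100/115', '98/117', '95/115', '98/115']
225 ['91/208', '92/208', '90/204', '95/204', '91/205', '92/208', '92/208', '93/208', '93/208', '92/209', '92/208', '92/208', '93/209', '90/208', '90/209', '90/210', '88/208', '89/204', '90/202', '91/205', '91/204']
```

```bash
cat > ring.py <<'E'
from h import *
import cv2,sys
f=dict(np.load(sys.argv[1]+".npz"));g=cv2.cvtColor(f["img"],cv2.COLOR_BGR2HSV)
m=((g[...,1]<30)&(g[...,2]>135)).astype(np.uint8);p=wproj(f,[.565,.143,.03])[0]
n,l,st,ce=cv2.connectedComponentsWithStats(m)
for i in range(1,n):
    if st[i,4]>300 and np.hypot(*(ce[i]-p))<40:
        c=cv2.findContours((l==i).astype(np.uint8),0,1)[0][0];e=cv2.fitEllipse(cv2.convexHull(c));print(st[i],e,"world",wray(f,e[0],.03))
E
python3 ring.py w6
```

```text
[ 285  161   63   61 2371] ((315.8924560546875, 190.98765563964844), (61.57539749145508, 62.7368049621582), 93.57270812988281) world [0.56430504 0.1424342  0.03      ]
```

```bash
python3 nudge.py '[[[0.085,0.0031,0.0002,0.03,0],[0.085,0,0,0.045,0],[0.085,0,0,0.035,0],[0.085,0,0,0.014,0],[0.085,0,0,0.004,0],[0.085,0,0,0,0],[0.085,0,0,0,0]]]'; python3 nudge.py '[[[0.045,0,0,0,0],[0.045,0,0,0,0],[0.045,0,0,0,0],[0.045,0,0,0,0],[0.045,0,0,0,0],[0.045,0,0,0,0]]]' 60
```

```text
t: 18.0
position: [0.5642, 0.1442, 0.0059]
tcp_rot: [0.001, 0.098, 0.995, 0.001]
ft_force: [0.1, -0.0, 0.1]
gripper_width: 0.0852
grip_force: 0.0
t: 18.75
position: [0.5635, 0.1439, 0.0057]
tcp_rot: [0.0, 0.098, 0.995, 0.0]
ft_force: [-2.1, -0.4, 7.3]
gripper_width: 0.0526
grip_force: 61.9
```

```bash
python3 nudge.py '[[[0.045,0,0,-0.02,0],[0.045,0,0,-0.05,0],[0.045,0,0,-0.045,0],[0.045,-0.015,-0.022,0,0],[0.045,-0.03,-0.045,0,0],[0.045,-0.03,-0.045,0,0],[0.045,-0.03,-0.045,0,0],[0.045,-0.0208,-0.0284,0,0],[0.045,0,0,0,0],[0.045,0,0,0,0],[0.045,0,0,0,0]]]' 60
python3 - <<'E'
from h import *
import cv2
from station import r
f=grab("wrist","w7");ps=[]
for k in range(4): ps.append(r.grab_frame("side") and r.observe()["position"])
p=np.mean(ps,0);print(p,"delta tool",[(np.r_[.6507,-.0624]-p[:2])@np.r_[-.981,.196],(np.r_[.6507,-.0624]-p[:2])@np.r_[.196,.981]])
g=grab("side","siH");s=grab("scene","scH")
E
```

```text
t: 20.12
position: [0.65, -0.0603, 0.12]
tcp_rot: [-0.0, 0.097, 0.995, 0.001]
ft_force: [-0.4, -0.4, -2.0]
gripper_width: 0.0523
grip_force: 63.7
[ 0.6502062  -0.06131518  0.11975789] delta tool [np.float64(-0.0006970452103267459), np.float64(-0.0009674196665048573)]
```

```bash
python3 nudge.py '[[[0.045,-0.0007,-0.001,0.02,0],[0.045,0,0,0.015,0],[0.045,0,0,0,0]]]' 60; python3 - <<'E'
from h import *
a=tri((200+588/3.6,150+55/3.6),(230+664/4,155+383/4));b=tri((200+428.5/3.6,150+218.5/3.6),(230+379/4,155+262/4))
print(a,b,a[0]-b[0])
E
```

```text
t: 20.85
position: [0.649, -0.0637, 0.082]
tcp_rot: [-0.002, 0.098, 0.995, -0.0]
ft_force: [-0.3, -0.1, -1.4]
gripper_width: 0.0524
grip_force: 63.6
(array([ 0.6520329 , -0.06199496,  0.05519349]), array([-0.1, -0.2, -0.1,  0.1])) (array([0.56547202, 0.14337386, 0.02616432]), array([-0.1, -0.1, -0.1,  0.1])) [ 0.08656088 -0.20536882  0.02902917]
```

```bash
cat > av.py <<'E'
from h import *
from station import r
o=[]
for k in range(5): r.grab_frame("side");s=r.observe();o.append(np.r_[s["position"],s["ft_force"]])
p=np.mean(o,0);d=np.r_[.6507,-.0624]-p[:2];print(p.round(4),"delta tool",(d@np.r_[-.981,.196]).round(4),(d@np.r_[.196,.981]).round(4))
E
python3 av.py; python3 nudge.py '[[[0.045,0,0,0.008,0],[0.045,0,0,0.006,0],[0.045,0,0,0.004,0],[0.045,0,0,0,0]]]' 60; python3 av.py
```

```text
[ 0.6509 -0.0634  0.0844  0.0987 -0.0257 -2.0746] delta tool 0.0004 0.001
t: 21.6
position: [0.6505, -0.0635, 0.066]
tcp_rot: [-0.0, 0.098, 0.995, -0.0]
ft_force: [0.2, -0.1, -1.8]
gripper_width: 0.0525
grip_force: 63.7
[ 0.651  -0.0635  0.0667 -0.1402  0.0601 -1.8905] delta tool 0.0005 0.001
```

```bash
python3 nudge.py '[[[0.045,0.0005,0.001,0.003,0],[0.045,0,0,0.003,0],[0.045,0,0,0,0]]]' 60|sed -n '2p;4p'; for i in 1 2; do python3 nudge.py '[[[0.045,0,0,0.002,0],[0.045,0,0,0.002,0],[0.045,0,0,0,0]]]' 60|sed -n '2p;4p';done
```

```text
position: [0.6503, -0.0624, 0.0602]
ft_force: [-0.2, 0.6, -1.8]
position: [0.6504, -0.0625, 0.0564]
ft_force: [-0.2, -0.3, -2.0]
position: [0.6504, -0.0625, 0.0523]
ft_force: [-0.4, 0.4, -2.0]
```

The collar is over the taper with no contact force; continue down.

```bash
python3 nudge.py '[[[0.045,0,0,0.004,0],[0.045,0,0,0.005,0],[0.045,0,0,0.005,0],[0.045,0,0,0.005,0],[0.045,0,0,0.003,0],[0.045,0,0,0,0]]]' 60|sed -n '2p;4p'; for i in 1 2 3; do python3 nudge.py '[[[0.045,0,0,0.0015,0],[0.045,0,0,0,0]]]' 60|sed -n '2p;4p';done
```

```text
position: [0.6504, -0.0624, 0.0303]
ft_force: [1.0, -0.2, -1.6]
position: [0.6506, -0.0624, 0.0291]
ft_force: [0.7, 0.4, -2.0]
position: [0.6505, -0.0624, 0.0275]
ft_force: [0.3, -0.0, -2.3]
position: [0.6505, -0.0624, 0.0259]
ft_force: [0.1, -0.8, -2.2]
```

```bash
for i in 1 2 3; do python3 nudge.py '[[[0.045,0,0,0.001,0],[0.045,0,0,0,0]]]' 60|sed -n '2p;4p';done
```

```text
position: [0.6506, -0.0625, 0.0258]
ft_force: [-2.5, 0.1, 4.7]
position: [0.6506, -0.0624, 0.0257]
ft_force: [-4.1, 0.3, 11.6]
position: [0.6507, -0.0624, 0.0257]
ft_force: [-5.7, -0.0, 18.6]
```

Seated: it stopped firmly at z = .0257, which matches 20 mm above the bench height it had when gripped. Relieve, release and retreat.

```bash
python3 nudge.py '[[[0.045,0,0,-0.0025,0],[0.085,0,0,0,0],[0.085,0,0,0,0],[0.085,0,0,0,0],[0.085,0,0,0,0],[0.085,0,0,-0.01,0],[0.085,0,0,-0.03,0],[0.085,0,0,-0.05,0],[0.085,0,0,-0.05,0],[0.085,0,0,0,0],[0.085,0,0,0,0]]]'
python3 - <<'E'
from h import *
import cv2
f=grab("wrist","w8");g=grab("side","siI");s=grab("scene","scI")
h=cv2.cvtColor(f["img"],cv2.COLOR_BGR2HSV);p=wproj(f,[.6516,-.0626,.05])[0];print(p)
# jar unmoved? compare patch in side
for n,o,(u,v) in(("siI","side0",(360,212)),("scI","scene0",(291,200))):
    A=np.load(n+".npz")["img"][v-20:v+20,u-15:u+15].astype(int);B=np.load(o+".npz")["img"][v-20:v+20,u-15:u+15].astype(int);print("jar diff",np.abs(A-B).mean())
# collar top centre & base rows in side view
Rj,t=pose([.59,-.0499,-.0043,-.2037])
print("expect collar side px top/bottom-front",proj("side",Rj.apply([(.063,0,.05),(.063,-.027,.02),(.063,-.027,.05),(.063,0,.062)])+t))
u,v=proj("side",Rj.apply([(.063,-.027,.035)])+t)[0].round().astype(int)
print(u,v,cv2.cvtColor(g["img"],cv2.COLOR_BGR2GRAY)[v-32:v+26,u].tolist())
E
cp pics/siI.png pics/fin.png
```

```text
t: 26.6
position: [0.6502, -0.0626, 0.1657]
tcp_rot: [-0.0, 0.098, 0.995, -0.0]
ft_force: [0.3, -0.9, -1.0]
gripper_width: 0.0848
grip_force: 0.0
[315.69901517 192.89290075]
jar diff 5.627777777777778
jar diff 4.068888888888889
expect collar side px top/bottom-front [[395.52854276 255.6188072 ]
 [397.28022257 278.18237533]
 [398.40629508 263.88153688]
 [395.95331338 249.90565173]]
398 271 [196, 198, 194, 193, 194, 190, 196, 187, 158, 143, 149, 158, 158, 152, 146, 138, 139, 139, 136, 137, 143, 142, 146, 149, 138, 135, 141, 142, 140, 140, 135, 137, 134, 134, 135, 133, 134, 173, 207, 206, 206, 197, 185, 191, 246, 255, 254, 206, 192, 174, 124, 123, 121, 106, 72, 69, 71, 68]
```

```bash
python3 - <<'E'
from h import *
import cv2
L=lambda n:np.load(n+".npz")["img"]
for n,o,(u,v) in(("siI","side0",(360,212)),("scI","scene0",(291,199))):
    T=L(o)[v-17:v+17,u-11:u+11];S=L(n)[v-30:v+30,u-24:u+24];m=cv2.matchTemplate(S,T,cv2.TM_CCOEFF_NORMED);_,mx,_,loc=cv2.minMaxLoc(m);print("jar shift px",loc[0]-13,loc[1]-13,mx)
f=dict(np.load("w8.npz"));g=cv2.cvtColor(f["img"],cv2.COLOR_BGR2GRAY)[140:250,260:375]
for th in (0,):
    c=cv2.HoughCircles(cv2.resize(g,None,fx=4,fy=4,interpolation=cv2.INTER_CUBIC),cv2.HOUGH_GRADIENT,1,20,param1=120,param2=25,minRadius=25,maxRadius=180)
    if c is not None:
        for x,y,rr in c[0][:6]: print("circle",260+x/4,140+y/4,"r",rr/4)
a=np.linspace(0,2*np.pi,60)
for z in(.05,.054,.06):
    e=cv2.fitEllipse(wproj(f,np.c_[.6516+.027*np.cos(a),-.0626+.027*np.sin(a),0*a+z]).astype(np.float32));print("expected at z",z,e)
i=np.load("siI.npz")["img"];G=cv2.cvtColor(i,cv2.COLOR_BGR2GRAY)
for c in (384,388,392,404,408): print(c,G[240:285,c].tolist())
E
```

```text
jar shift px 0 0 0.9983253479003906
jar shift px 0 0 0.999795138835907
circle 315.125 193.375 r 29.675
circle 316.375 198.875 r 34.65
circle 316.625 188.375 r 34.4
circle 320.875 192.125 r 25.675
circle 311.125 190.125 r 25.975
circle 309.625 195.875 r 24.15
expected at z 0.05 ((315.6913757324219, 192.1299285888672), (60.170597076416016, 62.17264938354492), 89.43524932861328)
expected at z 0.054 ((315.7030334472656, 193.2853240966797), (60.98618698120117, 63.076255798339844), 89.43218994140625)
expected at z 0.06 ((315.72113037109375, 195.08143615722656), (62.24808120727539, 64.48068237304688), 89.42756652832031)
384 [195, 194, 194, 195, 191, 167, 108, 93, 106, 117, 139, 147, 148, 147, 141, 144, 141, 141, 122, 99, 99, 98, 96, 99, 100, 101, 104, 103, 104, 103, 105, 102, 117, 151, 140, 95, 87, 119, 135, 130, 153, 162, 243, 255, 255]
388 [191, 193, 195, 195, 195, 195, 194, 186, 155, 141, 145, 146, 150, 143, 145, 145, 145, 146, 145, 146, 139, 120, 115, 119, 118, 121, 118, 113, 119, 123, 127, 123, 120, 126, 140, 172, 182, 183, 184, 186, 185, 183, 191, 246, 255]
392 [195, 196, 192, 194, 192, 190, 181, 156, 126, 106, 100, 104, 107, 112, 111, 114, 117, 133, 144, 145, 147, 148, 144, 130, 128, 126, 129, 131, 137, 132, 131, 131, 130, 132, 132, 144, 172, 179, 181, 180, 178, 178, 184, 244, 255]
404 [198, 199, 199, 196, 198, 199, 201, 199, 180, 158, 166, 218, 248, 247, 248, 248, 246, 246, 245, 245, 247, 245, 214, 156, 154, 158, 160, 156, 153, 148, 147, 152, 152, 144, 142, 148, 203, 255, 255, 255, 255, 255, 255, 255, 255]
408 [197, 195, 199, 196, 198, 198, 198, 199, 197, 200, 214, 238, 246, 246, 246, 246, 245, 245, 246, 246, 229, 166, 140, 142, 136, 139, 141, 139, 141, 135, 132, 129, 115, 90, 67, 69, 98, 123, 128, 122, 124, 123, 120, 119, 126]
```

The wrist ring, about 29.7 px in radius against about 30.5 expected, matches a seated collar, and the jar has moved 0 px. Handing in.

```bash
python3 -c "
from station import r
print(r.hand_in())"
```

```text
the job is handed in; nothing more can be done
None
```

The carrier is hooked under the lip and lies flat in the jig with its notch round the stud, the collar sits on it and is released, the flux jar has not moved, and the job was handed in at about 27 s (the hand-in returned no verdict).

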